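# Load the jade warming drawer

## Robot

A 6-joint arm with a two-finger parallel gripper is mounted at the origin on the work surface. World frame = base frame: x ahead of the robot, y to its left, z up, the work surface at z = 0. Lengths are in m, angles in degrees, forces in N, time in s.
With the tool pointing down it reaches from about 0.25 to 0.725 m from the base axis. Payload 9.7 kg.
Tool frame: the origin (TCP) lies on the centre line of the jaws, within the pads' length; the fingertips stand tip_extent ahead of it and the grasp point (between the pads) lies 3 mm ahead of it (tip_extent is the distance from the TCP to the fingertips, in m); z points along the fingers, y is the line along which they close (so a half turn about z gives the same grasp; the last joint's range is limited). The gripper opens to 85 mm and grips with 20 to 120 N. Pads are 22 mm wide; open, the fingers measure 114 mm over their backs; the gripper's body (76 mm by 85 mm) begins 54 mm behind the grasp point. The pads swing forward as they close: fully open they stand 13 mm farther back than shut.
Start: joints at [75.401, 4.979, 10.078, 95.1, 0, 90], TCP at [0.139, 0.532, 0.253] pointing down, gripper open.
Joint ranges: [-179.16, 179.16], [-48.56, 103.87], [-65.8, 70.77], [-126.05, 130.52], [-82.76, 87.17], [-180, 180]. Speed limits (degrees/s): [127.2, 127.2, 147.25, 180, 180, 180].

## Interface

Orientations are given as [roll, pitch, yaw] about the fixed x, y, z axes, in that order (R = Rz(yaw) Ry(pitch) Rx(roll)).
In Python, from workcell import * gives the robot as it stands.
- The arm moves only by the tool servo_tool, never from a script. Its argument "rows" is a list of rows, each an object with "offset": the shift along the tool's x, y, z as a fraction of full scale, a list of three; "yaw": the turn about the tool's z as a fraction of full scale; "claw": the closure, from 0 (fully open) to 1 (shut). A call has 1 to 12 rows; each row is the pose to reach, as a shift and turn from the pose commanded when the call began, along the tool's axes at that moment, turning the shorter way round; what a row does not reach only later rows make up. Full scale, the value 1, is 0.1 m for a shift and pi rad for a turn. A row lasts 1/8 s, in which the tool goes at most 62.5 mm and 10.7 degrees, less where a joint would pass 70% of its speed; a pose out of reach is approached as far as the arm can. A call with a number of a shift or a turn outside -1 to 1 is refused whole. A call with a gripper value outside its range is refused whole. The fingers move at their own pace and stop on an object; "squeeze" is the grip in N (left out, the last holds). Time passes only in rows, so rows that repeat a pose let the fingers close. It gives the time, the measured TCP pose, the force, the opening and the grip force at its end, in the units of the state.
- get_obs(): the state, without advancing time (a new reading comes with each control period).
- camera(name): name is "side" or "top" or "wrist"; returns (picture, depth): 384x512x3 uint8, red, green, blue; 384x512 float32, m along the optical axis (not along the pixel's ray), 0 where there is no reading.
- camera_info(name): a dict with "fx", "fy", "cx", "cy" (pixels), "cam_to_world" (4x4, takes a point from camera to world coordinates); the wrist camera has in their place "hand_eye" (4x4, takes a point from camera to tool coordinates, whose origin is the TCP and whose axes are the flange's). Camera axes: x right, y up, looking along -z (the intrinsics and any distortion apply to the point x, -y, -z); pixel columns grow to the right and rows downward; lengths in m; the calibration is good to about 2 mm. A picture is of the moment at which its call begins: read the wrist's pose just before it. camera_info takes no time and is no camera call.
- job_done(): hands the job in; it is judged then, once.
The state is a dict: "time": time; "q": joint angles; "qd": joint speeds; "joint_efforts": joint torques, N m; "ee_pos": TCP position; "tcp_rot": TCP orientation; "wrist_force": force on the tool from outside, world axes, zero at the start; "torque": the same for the moment, N m; "opening": finger opening in m; "grasp_force": force on a finger pad.
Only numpy, scipy, OpenCV 4.12 (cv2) and the standard library are available. Lean on these libraries where they do the work, as an engineer would, in place of code of your own. Each camera call takes 0.05 s, during which the arm holds its last target. There are 200 camera calls.

## Task

Turn the warming cabinet's knob back until it clicks over to off, then pull its drawer out to the stop and lay every carved-plaque blank from the steel tray flat on the drawer's floor, each in a compartment of its own. Then push the drawer fully home and turn the knob until it clicks over to on again. Leave the bangle ring on the tray and do not disturb the other things on the bench.

Things in the scene. Friction and masses are not known exactly. Their poses are not given: they have to be found in the camera images.
- cabinet: Grey steel warming cabinet, fixed, 240 deep x 260 wide x 95 mm high, at the right, turned roughly towards the robot. Origin: centre of its underside on the bench; x points from its front to its back (front of the case at x = -120 mm), y to its left seen from the robot, z up. Only the knob stands on its flat top.
- drawer (a joint): How far the cabinet's only drawer is out, m: 0 shut (flush), 0.16 at the stop. It slides along the cabinet's -x with about 2 N of friction and stays where it is left; at the start it is shut or up to 20 mm ajar.
- drawer_floor (a point): Centre of the top of the drawer's floor, 18 mm above the bench; moves with the drawer, axes as the cabinet's. Floor 146 (x) x 218 (y) mm, split by 4 mm dividers into 2 x 3 compartments of 71 x 69 mm, centres at x = -37, +37, y = -73, 0, +73 mm. Dividers, side and back walls are 8 mm high; the front panel, before x = -73 mm, 66 mm. Fully out, the floor's back edge is 14 mm clear of the case.
- drawer_handle (a point): Middle of the drawer's bar handle: a steel bar 11 mm thick, 100 mm long, level, along y, its axis 35 mm in front of the drawer's 12 mm front panel, 62 mm above the bench, 33 mm below the cabinet's top. Can be pinched from above across x. Axes as the cabinet's.
- knob (a joint): Angle of the cabinet's click knob, rad: 0 = off, 1.4 = on (stops at both ends); grows clockwise seen from above. It starts at on. A spring detent resists with up to 0.12 N m until half way (0.7), then snaps the knob to the other end; let go before half way it springs back.
- knob_grip (a point): Point on the knob's upright axis at the height to grip, 132 mm above the bench, at cabinet x = -70, y = +88 mm (front left of its top). Black 48 mm disc with a bar grip 46 long x 14 wide; the bar reaches from 17 mm below to 7 mm above this point. The frame turns with the knob: x along the bar, y across it. At off the bar lies along the cabinet's x, at on nearly along its y.
- tray: Perforated stainless steel tray, fixed, 250 (x) x 340 (y) mm, plate 4 mm thick with a rim 8 mm high above the bench, on the bench to the left. Origin: centre of its underside.
- plaque1: Plaque blank of polished green jade (three to five of plaque1..plaque5 are present, all alike): a slab 58 long (x) x 36 wide (y) x 22 mm thick (z), square at the -x end, half-round at the +x end, about 0.11 kg. Origin: its middle. Lies flat on the tray at the start.
- plaque2: Plaque blank of polished green jade (three to five of plaque1..plaque5 are present, all alike): a slab 58 long (x) x 36 wide (y) x 22 mm thick (z), square at the -x end, half-round at the +x end, about 0.11 kg. Origin: its middle. Lies flat on the tray at the start.
- plaque3: Plaque blank of polished green jade (three to five of plaque1..plaque5 are present, all alike): a slab 58 long (x) x 36 wide (y) x 22 mm thick (z), square at the -x end, half-round at the +x end, about 0.11 kg. Origin: its middle. Lies flat on the tray at the start.
- plaque4: Plaque blank of polished green jade (three to five of plaque1..plaque5 are present, all alike): a slab 58 long (x) x 36 wide (y) x 22 mm thick (z), square at the -x end, half-round at the +x end, about 0.11 kg. Origin: its middle. Lies flat on the tray at the start.
- plaque5: Plaque blank of polished green jade (three to five of plaque1..plaque5 are present, all alike): a slab 58 long (x) x 36 wide (y) x 22 mm thick (z), square at the -x end, half-round at the +x end, about 0.11 kg. Origin: its middle. Lies flat on the tray at the start.
- bangle: Bangle blank, a flat ring of the same jade, 68 mm across, 40 mm hole, 12 mm thick, lying on the tray among the plaques; stays on the tray. Origin: centre of its underside.
- core: Standing round jade drill core, 24 mm diameter, 50 mm high, between the tray and the cabinet, on the far side. Bystander.
- offcut: Rough dark jade offcut, about 70 x 50 x 47 mm, far right. Bystander.
- bottle: Clear plastic bottle, 60 mm diameter, 160 mm high, to the left of the tray. Bystander.
- waxjar: Amber wax jar, 60 mm diameter and high, beyond the tray at its right. Bystander.
- handpiece: Black rotary carving handpiece lying on the bench at the right, about 160 mm long. Bystander.
- brush: Brush lying on the bench beyond the tray, across the robot's view, 200 mm long. Bystander.

How it is judged:
By the outcome, as a careful person would: the job done as asked, in the order asked, and still so for the second after the job is handed in, with the robot touching nothing.
Of plaque1, plaque2, plaque3, plaque4, plaque5 only 3 to 5 are there at a start; the rules pass over those that are not, and their reading is None.
At some moment in a run one of plaque1, plaque2, plaque3, plaque4, plaque5 may be knocked a few centimetres aside while the robot is not near it.
Once in a run the grip may slacken for a moment while it holds something.
It also fails if it takes over 210 s, if anything falls off the work surface, if the arm or the gripper's body presses on something with over 40 N, if the wrist force passes 120 N, or if a joint passes its speed limit or range.

## Working session

There is one attempt and no reset: what is moved stays moved. The work goes in short steps, Python scripts to look and compute and a tool call to move; the robot and the scene stay as the last step left them, time stands still between calls to the robot, and variables do not carry over. Pictures are saved under pics/ and viewed, at most 14 in all, crops included, and the job is handed in when it is done.

Besides the shell and the picture viewer there is one more tool, called after ">>>" in YAML: its name, and indented under it one key for each argument. servo_tool: Moves the arm, as the interface text tells. Its arguments: {"type":"object","properties":{"rows":{"type":"array"},"squeeze":{"type":"number"}},"required":["rows"]}

```bash
mkdir -p pics; ls
cat > h.py <<'E'
from workcell import *
import numpy as np, cv2
def snap(n,f):
    o=get_obs(); p,d=camera(n); cv2.imwrite(f'pics/{f}.png',p[...,::-1]); np.save(f'pics/{f}.npy',d)
    return o,p,d
def cloud(n,d,o=None):
    from scipy.spatial.transform import Rotation as R
    i=camera_info(n); v,u=np.mgrid[:384,:512]
    P=np.stack([(u-i['cx'])/i['fx']*d,-(v-i['cy'])/i['fy']*d,-d],-1)
    if n=='wrist':
        T=np.eye(4);T[:3,:3]=R.from_euler('xyz',o['tcp_rot'],degrees=True).as_matrix();T[:3,3]=o['ee_pos'];T=T@np.array(i['hand_eye'])
    else: T=np.array(i['cam_to_world'])
    return P@T[:3,:3].T+T[:3,3]
E
python3 - <<'E'
from h import *
for n in('top','side'):
    snap(n,n+'0'); print(camera_info(n))
print(camera_info('wrist'),get_obs())
import workcell; print([x for x in dir(workcell) if x[0]!='_'])
a=cv2.imread('pics/top0.png');b=cv2.imread('pics/side0.png')
cv2.imwrite('pics/top0b.png',cv2.resize(a,(800,600)))
E
```

```text
pics
{'fx': 384.52147327288316, 'fy': 384.52147327288316, 'cx': 250.65776524420642, 'cy': 190.35062261594373, 'cam_to_world': array([[-0.02476788,  0.98851504, -0.14907904,  0.38451256],
       [-0.99953181, -0.02716673, -0.01407598, -0.00929032],
       [-0.01796431,  0.14866061,  0.98872509,  1.38000908],
       [ 0.        ,  0.        ,  0.        ,  1.        ]])}
{'fx': 377.45093438281646, 'fy': 377.45093438281646, 'cx': 263.33831079606614, 'cy': 192.87289547389878, 'cam_to_world': array([[ 0.81146514,  0.37334967, -0.44959353,  0.03859174],
       [-0.58421076,  0.49862384, -0.64036868, -0.76582613],
       [-0.01490338,  0.78229425,  0.62273076,  0.88347334],
       [ 0.        ,  0.        ,  0.        ,  1.        ]])}
{'fx': 272.0628197863723, 'fy': 272.0628197863723, 'cx': 259.26302196973967, 'cy': 195.38220243352183, 'hand_eye': array([[ 8.30377418e-04,  9.63646494e-01,  2.67179237e-01,
         6.78924960e-02],
       [ 9.99999479e-01, -9.59031064e-04,  3.51037521e-04,
        -9.08645489e-05],
       [ 5.94509264e-04,  2.67178806e-01, -9.63646788e-01,
        -1.21817419e-01],
       [ 0.00000000e+00,  0.00000000e+00,  0.00000000e+00,
         1.00000000e+00]])} {'time': 0.1, 'q': array([ 7.54035121e+01,  5.00769243e+00,  1.00396174e+01,  9.50993531e+01,
       -5.26493729e-04,  9.00002445e+01]), 'qd': array([ 0.01494136, -0.15785324,  0.11119637,  0.05393584,  0.08015591,
        0.10931238]), 'joint_efforts': array([-3.30442344e-04, -5.21562338e+01,  4.65653980e+01,  1.62105449e-02,
        1.48574929e-05, -1.98579806e-05]), 'ee_pos': array([0.1385638 , 0.53207874, 0.25266199]), 'tcp_rot': array([-1.79932572e+02,  5.26781061e-04,  1.65403268e+02]), 'wrist_force': array([-0.05736783,  0.08959113,  0.02970385]), 'torque': array([-0.00082515, -0.01415406, -0.00994988]), 'grasp_force': 0.0, 'opening': 0.08513750518776173}
['PlanningError', 'camera', 'camera_info', 'get_obs', 'job_done', 'tip_extent']
```

View pics/top0b.png

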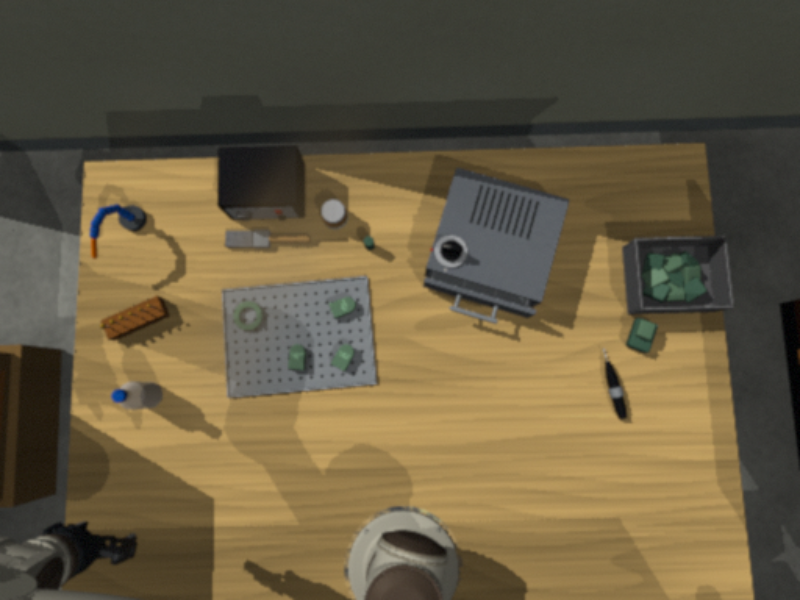

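View pics/side0.png

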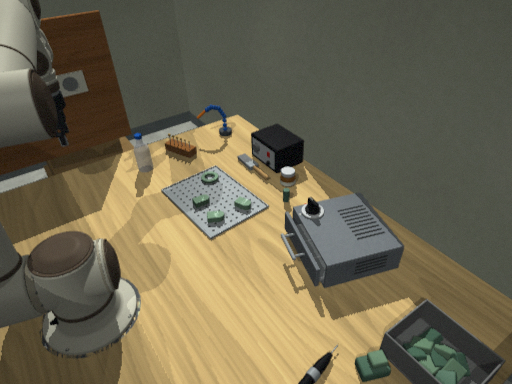

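The top view shows three plaques at (298,358), (344,357) and (344,306), with the bangle at (249,317). The cabinet is at about (497,240), its knob at (451,250) and the handle at (474,308). The drawer looks slightly ajar.

```bash
cat >> h.py <<'E'
def rect(P,m):
    q=P[m][:,:2].astype(np.float32); c,s,a=cv2.minAreaRect(q*1000); return np.round(c,1),np.round(s,1),round(a,1),m.sum()
E
python3 - <<'E'
from h import *
print(tip_extent if not callable(tip_extent) else tip_extent())
for n in('top','side'):
    d=np.load(f'pics/{n}0.npy'); P=cloud(n,d); p=cv2.imread(f'pics/{n}0.png')[...,::-1].astype(int)
    x,y,z=P[...,0],P[...,1],P[...,2]
    m=(d>0)&(abs(z-.095)<.006)&(y<0.05)&(y>-.42)&(x>.3)
    k,l,st,_=cv2.connectedComponentsWithStats(m.astype(np.uint8)); j=1+np.argmax(st[1:,4]); print(n,'cab',rect(P,l==j),np.median(z[l==j]))
    m=(d>0)&(z>.112)&(z<.16)&(y<0.05)&(y>-.3)&(x>.4)&(x<.8); print('knob',rect(P,m),P[m].mean(0))
    m=(d>0)&(abs(z-.067)<.006)&(y<0.05)&(y>-.4)&(x>.3)
    k,l,st,c=cv2.connectedComponentsWithStats(m.astype(np.uint8))
    for j in range(1,k):
        if st[j,4]>15: print('handle?',rect(P,l==j))
    g=(p[...,1]-p[...,0]>8)&(d>0)&(y>0.02)&(y<.45)&(x>.25)&(x<.8)&(z<.06)
    k,l,st,c=cv2.connectedComponentsWithStats(g.astype(np.uint8))
    for j in range(1,k):
        if st[j,4]>15: print('green',c[j],rect(P,l==j),np.percentile(z[l==j],80))
E
```

```text
0.022
top cab (array([ 715.4, -225.6]), array([262.5, 241.7]), 71.6, np.int64(4835)) 0.09490965101654547
knob (array([ 671.8, -120.8]), array([29.2, 43.3]), 9.1, np.int64(86)) [ 0.67382454 -0.11991553  0.13248973]
handle? (array([ 552.8, -173. ]), array([110.,  40.]), 68.5, np.int64(121))
green [235.66666667 154.60606061] (array([716.2,  59.5]), array([21.4, 17.5]), 44.7, np.int64(33)) 0.04978677036865107
green [218.65536723 195.81920904] (array([574.9, 125.5]), array([42.1, 61.8]), 21.0, np.int64(177)) 0.027539434725183786
green [158.175      200.51666667] (array([560.1, 343.1]), array([61.3, 60.2]), 46.9, np.int64(120)) 0.01789534312840102
green [189.5443787 228.4260355] (array([461.7, 231.1]), array([38.7, 58.6]), 86.4, np.int64(169)) 0.028146847506273033
green [219.28571429 228.15934066] (array([460.2, 125.3]), array([40.9, 60.2]), 62.2, np.int64(182)) 0.027703532912548214
side cab (array([ 715.6, -227.4]), array([265.8, 242. ]), 71.4, np.int64(4688)) 0.09564288618827127
knob (array([ 674.2, -122.4]), array([46.1, 19.5]), 82.3, np.int64(119)) [ 0.67339298 -0.12658285  0.13038542]
[... 260 characters left out ...]
6174863] (array([565. , 351.9]), array([94.7, 83.1]), 20.9, np.int64(183)) 0.016678024323815356
green [285.6056338  194.18309859] (array([714.9,  58.5]), array([21.3, 18.6]), 51.5, np.int64(71)) 0.04961888289229022
green [239.81027668 201.30039526] (array([564.8, 159. ]), array([101.3, 109.6]), 52.6, np.int64(253)) 0.026816604198287085
green [200.30769231 199.73372781] (array([462.9, 239.6]), array([74.4, 60. ]), 72.7, np.int64(169)) 0.027019534073803975
green [215.45833333 213.34722222] (array([485.7, 148.3]), array([129.6,  85.6]), 21.6, np.int64(288)) 0.02635364310283317
green [209.         230.91666667] (array([408.8,  78.9]), array([52. , 11.9]), 89.3, np.int64(24)) 0.006048119218189952
```

>>> servo_tool:
  rows:
    - {"offset": [-1,-0.7,0],"yaw": 0.467,"claw": 0}
    - {"offset": [-1,-0.7,0],"yaw": 0.467,"claw": 0}
    - {"offset": [-1,-0.7,0],"yaw": 0.467,"claw": 0}
    - {"offset": [-1,-0.7,0],"yaw": 0.467,"claw": 0}
    - {"offset": [-1,-0.7,0],"yaw": 0.467,"claw": 0}
    - {"offset": [-1,-0.7,0],"yaw": 0.467,"claw": 0}
    - {"offset": [-1,-0.7,0],"yaw": 0.467,"claw": 0}
    - {"offset": [-1,-0.7,0],"yaw": 0.467,"claw": 0}
    - {"offset": [-1,-0.7,0],"yaw": 0.467,"claw": 0}
    - {"offset": [-1,-0.7,0],"yaw": 0.467,"claw": 0}
  squeeze: 40

```text
time: 1.35
ee_pos: [0.2177, 0.4392, 0.2531]
tcp_rot: [-180.0, 0.0, 81.5]
wrist_force: [0.0, 0.2, -0.4]
opening: 0.0857
grasp_force: 0.0
```

>>> servo_tool:
  rows:
    - {"offset": [-0.8,0.9,0],"yaw": 0,"claw": 0}
    - {"offset": [-0.8,0.9,0],"yaw": 0,"claw": 0}
    - {"offset": [-0.8,0.9,0],"yaw": 0,"claw": 0}
    - {"offset": [-0.8,0.9,0],"yaw": 0,"claw": 0}

```text
time: 1.85
ee_pos: [0.2947, 0.3467, 0.2533]
tcp_rot: [-180.0, -0.0, 81.4]
wrist_force: [-0.2, -0.1, 0.1]
opening: 0.0854
grasp_force: 0.0
```

>>> servo_tool:
  rows:
    - {"offset": [-0.8,0.9,0],"yaw": 0,"claw": 0}
    - {"offset": [-0.8,0.9,0],"yaw": 0,"claw": 0}
    - {"offset": [-0.8,0.9,0],"yaw": 0,"claw": 0}

```text
time: 2.22
ee_pos: [0.3728, 0.2528, 0.2531]
tcp_rot: [-180.0, 0.0, 81.2]
wrist_force: [0.6, 0.9, 0.0]
opening: 0.0854
grasp_force: 0.0
```

>>> servo_tool:
  rows:
    - {"offset": [-0.8,0.9,0],"yaw": 0,"claw": 0}
    - {"offset": [-0.8,0.9,0],"yaw": 0,"claw": 0}
    - {"offset": [-0.8,0.9,0],"yaw": 0,"claw": 0}

```text
time: 2.6
ee_pos: [0.4496, 0.1607, 0.2527]
tcp_rot: [-180.0, 0.0, 81.3]
wrist_force: [0.8, -0.2, 0.0]
opening: 0.0855
grasp_force: 0.0
```

>>> servo_tool:
  rows:
    - {"offset": [-0.8,0.9,0],"yaw": 0,"claw": 0}
    - {"offset": [-0.8,0.9,0],"yaw": 0,"claw": 0}
    - {"offset": [-0.8,0.9,0],"yaw": 0,"claw": 0}

```text
time: 2.98
ee_pos: [0.5266, 0.0687, 0.2522]
tcp_rot: [-179.9, 0.0, 81.3]
wrist_force: [-0.0, 1.0, -0.0]
opening: 0.0854
grasp_force: 0.0
```

>>> servo_tool:
  rows:
    - {"offset": [-0.8,0.9,0],"yaw": 0,"claw": 0}
    - {"offset": [-0.8,0.9,0],"yaw": 0,"claw": 0}
    - {"offset": [-0.8,0.9,0],"yaw": 0,"claw": 0}

```text
time: 3.35
ee_pos: [0.6036, -0.0234, 0.2516]
tcp_rot: [-179.9, 0.0, 81.3]
wrist_force: [0.4, 0.8, 0.2]
opening: 0.0853
grasp_force: 0.0
```

>>> servo_tool:
  rows:
    - {"offset": [-0.8,0.9,0],"yaw": 0,"claw": 0}
    - {"offset": [-0.8,0.9,0],"yaw": 0,"claw": 0}
    - {"offset": [-0.8,0.9,0],"yaw": 0,"claw": 0}
    - {"offset": [-0.8,0.9,0],"yaw": 0,"claw": 0}
    - {"offset": [-0.8,0.9,0],"yaw": 0,"claw": 0}

```text
time: 3.98
ee_pos: [0.6789, -0.1141, 0.2547]
tcp_rot: [179.9, -0.0, 81.5]
wrist_force: [-0.2, -0.7, -0.3]
opening: 0.0855
grasp_force: 0.0
```

Run:
```python
from h import *
o,p,d=snap('wrist','w1'); P=cloud('wrist',d,o); x,y,z=P[...,0],P[...,1],P[...,2]
print(o['ee_pos'],o['tcp_rot'],o['q'])
m=(d>0)&(z>.130)&(z<.15)&(d>.15); k,l,st,c=cv2.connectedComponentsWithStats(m.astype(np.uint8))
for j in range(1,k):
    if st[j,4]>60: print('bar',c[j],rect(P,l==j),np.median(z[l==j]))
m=(d>0)&(abs(z-.095)<.004); print('top',rect(P,m),np.median(z[m]))
for a,b in((.06,.074),(.1,.13)):
    m=(d>0)&(z>a)&(z<b); k,l,st,c=cv2.connectedComponentsWithStats(m.astype(np.uint8))
    for j in range(1,k):
        if st[j,4]>60: print(a,c[j],rect(P,l==j),np.percentile(z[l==j],[5,50,95]))
```

```text
[ 0.6788619  -0.11414873  0.25467981] [ 1.79922362e+02 -1.52890461e-02  8.14802786e+01] [-9.55121280e+00  2.57804811e+01  3.55595343e+01  9.97017032e+01
  1.66841851e-02  8.89685303e+01]
bar [259.55405405 203.72162162] (array([ 677.8, -122. ]), array([44.5, 14. ]), 81.8, np.int64(740)) 0.1398911106867577
top (array([ 722.5, -209.7]), array([225.1, 239.9]), 71.6, np.int64(25750)) 0.09634627571808888
0.06 [196.06100796 230.06100796] (array([ 586.9, -184.2]), array([250.5,   9.9]), 73.8, np.int64(377)) [0.06070346 0.06736544 0.07345027]
0.06 [261.31132075 151.16037736] (array([687. , -81.7]), array([ 0.6, 90.2]), 71.8, np.int64(106)) [0.06051649 0.06704225 0.07327414]
0.06 [343.37962963 165.25      ] (array([ 777.6, -111.6]), array([ 0.8, 94.6]), 71.6, np.int64(108)) [0.06048925 0.06274251 0.07347811]
0.06 [162.90501792 217.00537634] (array([ 551.7, -143.8]), array([63.8, 35.9]), 36.2, np.int64(558)) [0.06412196 0.06731233 0.06926773]
0.1 [259.48713302 191.69735411] (array([ 678.2, -121.8]), array([69.8, 71. ]), 76.6, np.int64(2759)) [0.1012195  0.10279673 0.11122178]
```

View pics/w1.png

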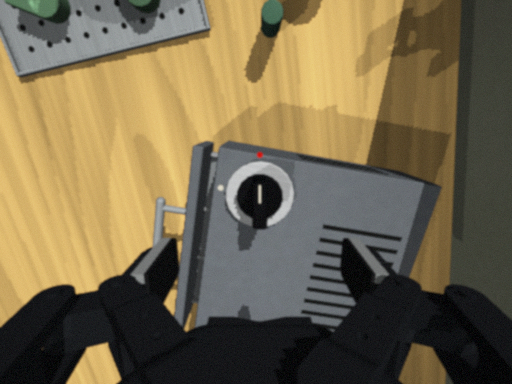

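>>> servo_tool:
  rows:
    - {"offset": [-0.08,0,0.4],"yaw": 0,"claw": 0}
    - {"offset": [-0.08,0,0.7],"yaw": 0,"claw": 0}
    - {"offset": [-0.08,0,0.7],"yaw": 0,"claw": 0}
    - {"offset": [-0.08,0,0.7],"yaw": 0,"claw": 0}
    - {"offset": [-0.08,0,0.7],"yaw": 0,"claw": 0}
    - {"offset": [-0.08,0,0.7],"yaw": 0,"claw": 0}

```text
time: 4.78
ee_pos: [0.6785, -0.1244, 0.1846]
tcp_rot: [179.9, 0.0, 81.3]
wrist_force: [0.4, -0.7, 0.9]
opening: 0.085
grasp_force: 0.0
```

```bash
cat >> h.py <<'E'
def go(x,y,z,yaw=None):
    o=get_obs(); a=np.radians(o['tcp_rot'][2]); D=np.array([x,y,z])-o['ee_pos']
    print('ee',np.round(o['ee_pos'],4),'yaw',round(o['tcp_rot'][2],1),'off',np.round([D[0]*np.cos(a)+D[1]*np.sin(a),D[0]*np.sin(a)-D[1]*np.cos(a),-D[2]],4)*10,
     'yawfrac',None if yaw is None else round(((-(yaw-o['tcp_rot'][2])+180)%360-180)/180,3))
E
python3 -c "
from h import *
go(.678,-.122,.137,81.5)"
```

```text
ee [ 0.6785 -0.1244  0.1846] yaw 81.3 off [ 0.023 -0.009  0.476] yawfrac -0.001
```

>>> servo_tool:
  rows:
    - {"offset": [0.02,0,0.25],"yaw": 0,"claw": 0}
    - {"offset": [0.02,0,0.47],"yaw": 0,"claw": 0}
    - {"offset": [0.02,0,0.47],"yaw": 0,"claw": 0}
    - {"offset": [0.02,0,0.47],"yaw": 0,"claw": 0}
    - {"offset": [0.02,0,0.47],"yaw": 0,"claw": 1}
    - {"offset": [0.02,0,0.47],"yaw": 0,"claw": 1}
    - {"offset": [0.02,0,0.47],"yaw": 0,"claw": 1}
    - {"offset": [0.02,0,0.47],"yaw": 0,"claw": 1}
    - {"offset": [0.02,0,0.47],"yaw": 0,"claw": 1}
    - {"offset": [0.02,0,0.47],"yaw": 0,"claw": 1}
    - {"offset": [0.02,0,0.47],"yaw": 0,"claw": 1}
  squeeze: 50

```text
time: 6.15
ee_pos: [0.678, -0.1224, 0.1366]
tcp_rot: [-180.0, -0.0, 81.3]
wrist_force: [-4.6, 1.2, 3.8]
opening: 0.0132
grasp_force: 50.0
```

>>> servo_tool:
  rows:
    - {"offset": [0,0,0],"yaw": -0.05,"claw": 1}
    - {"offset": [0,0,0],"yaw": -0.1,"claw": 1}
    - {"offset": [0,0,0],"yaw": -0.15,"claw": 1}
    - {"offset": [0,0,0],"yaw": -0.2,"claw": 1}
    - {"offset": [0,0,0],"yaw": -0.25,"claw": 1}
    - {"offset": [0,0,0],"yaw": -0.3,"claw": 1}
    - {"offset": [0,0,0],"yaw": -0.35,"claw": 1}
    - {"offset": [0,0,0],"yaw": -0.4,"claw": 1}
    - {"offset": [0,0,0],"yaw": -0.44,"claw": 1}
    - {"offset": [0,0,0],"yaw": -0.44,"claw": 1}
    - {"offset": [0,0,0],"yaw": -0.44,"claw": 1}

```text
time: 7.52
ee_pos: [0.6778, -0.1224, 0.1366]
tcp_rot: [-180.0, -0.1, 160.6]
wrist_force: [-6.8, 0.3, 5.9]
opening: 0.013
grasp_force: 50.1
```

>>> servo_tool:
  rows:
    - {"offset": [0,0,0],"yaw": 0,"claw": 0}
    - {"offset": [0,0,0],"yaw": 0,"claw": 0}
    - {"offset": [0,0,0],"yaw": 0,"claw": 0}
    - {"offset": [0,0,0],"yaw": 0,"claw": 0}
    - {"offset": [0,0,0],"yaw": 0,"claw": 0}
    - {"offset": [0,0,-0.5],"yaw": 0,"claw": 0}
    - {"offset": [0,0,-0.9],"yaw": 0,"claw": 0}
    - {"offset": [0,0,-0.9],"yaw": 0,"claw": 0}
    - {"offset": [0,0,-0.9],"yaw": 0,"claw": 0}

```text
time: 8.65
ee_pos: [0.6785, -0.1225, 0.2257]
tcp_rot: [-180.0, -0.0, 160.5]
wrist_force: [0.1, -0.2, -1.1]
opening: 0.0855
grasp_force: 0.0
```

Run:
```python
from h import *
o,p,d=snap('wrist','w2'); P=cloud('wrist',d,o); x,y,z=P[...,0],P[...,1],P[...,2]
print(o['ee_pos'],o['tcp_rot'],o['q'])
m=(d>0)&(z>.130)&(z<.15)&(d>.15); k,l,st,c=cv2.connectedComponentsWithStats(m.astype(np.uint8))
for j in range(1,k):
    if st[j,4]>60: print('bar',c[j],rect(P,l==j),np.median(z[l==j]))
m=(d>0)&(z>.06)&(z<.074); k,l,st,c=cv2.connectedComponentsWithStats(m.astype(np.uint8))
for j in range(1,k):
    if st[j,4]>60: print(c[j],rect(P,l==j),np.percentile(z[l==j],[5,50,95]))
```

```text
[ 0.67845499 -0.12247837  0.22568025] [-1.79994895e+02 -2.02013312e-02  1.60541040e+02] [-1.02324443e+01  2.50358742e+01  3.12843064e+01  9.62691906e+01
 -1.79954072e-03  9.22651470e+00]
bar [259.15675676 204.18702703] (array([ 677.1, -122.4]), array([14. , 45.1]), 72.4, np.int64(925)) 0.14000795362291826
[165.42717447  77.20998456] (array([ 555.5, -173.9]), array([109.6,  39.3]), 71.8, np.int64(1943)) [0.06434907 0.06736444 0.06942319]
[503.48135593 202.65762712] (array([786.3, 122.2]), array([21.5, 50.6]), 84.5, np.int64(590)) [0.06016006 0.06112732 0.0621643 ]
```

View pics/w2.png

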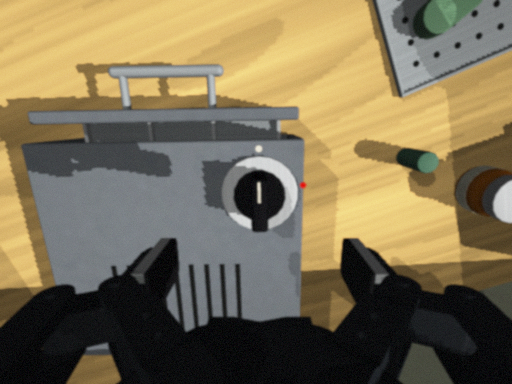

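>>> servo_tool:
  rows:
    - {"offset": [0.5,-0.45,0],"yaw": 0.05,"claw": 0.69}
    - {"offset": [1,-0.9,0],"yaw": 0.493,"claw": 0.69}
    - {"offset": [1,-0.9,0],"yaw": 0.493,"claw": 0.69}
    - {"offset": [1,-0.9,0],"yaw": 0.493,"claw": 0.69}
    - {"offset": [1,-0.9,0],"yaw": 0.493,"claw": 0.69}
    - {"offset": [1,-0.9,0],"yaw": 0.493,"claw": 0.69}
    - {"offset": [1,-0.9,0],"yaw": 0.493,"claw": 0.69}
    - {"offset": [1,-0.9,0],"yaw": 0.493,"claw": 0.69}
    - {"offset": [1,-0.9,0],"yaw": 0.493,"claw": 0.69}
    - {"offset": [1,-0.9,0],"yaw": 0.493,"claw": 0.69}
    - {"offset": [1,-0.9,0],"yaw": 0.493,"claw": 0.69}

```text
time: 10.07
ee_pos: [0.5539, -0.1739, 0.2256]
tcp_rot: [-179.9, 0.0, 71.9]
wrist_force: [-1.4, -0.1, 0.9]
opening: 0.0266
grasp_force: 0.0
```

>>> servo_tool:
  rows:
    - {"offset": [0,-0.13,0.6],"yaw": 0,"claw": 0.69}
    - {"offset": [0,-0.13,0.6],"yaw": 0,"claw": 0.69}
    - {"offset": [0,-0.13,0.6],"yaw": 0,"claw": 0.69}
    - {"offset": [0,-0.13,0.6],"yaw": 0,"claw": 0.69}

```text
time: 10.58
ee_pos: [0.5439, -0.1706, 0.1699]
tcp_rot: [179.7, -0.0, 71.8]
wrist_force: [0.3, 0.1, 0.7]
opening: 0.0264
grasp_force: 0.0
```

Run:
```python
from h import *
go(.5421,-.1694,.065,71.8)
o,p,d=snap('wrist','w3'); P=cloud('wrist',d,o); z=P[...,2]
m=(d>0)&(z>.06)&(z<.074); k,l,st,c=cv2.connectedComponentsWithStats(m.astype(np.uint8))
for j in range(1,k):
    if st[j,4]>60: print(c[j],rect(P,l==j),np.percentile(z[l==j],[5,50,95]))
```

```text
ee [ 0.5439 -0.1706  0.1699] yaw 71.8 off [ 0.006 -0.02   1.049] yawfrac 0.0
[345.19491525  41.25423729] (array([644.1, -73.7]), array([ 6.3, 12.3]), 28.8, np.int64(118)) [0.0604404  0.0670674  0.07360264]
[269.46163166 179.84733441] (array([ 567.1, -141.3]), array([180. ,  40.9]), 71.4, np.int64(2476)) [0.06362455 0.06748981 0.07062464]
```

View pics/w3.png

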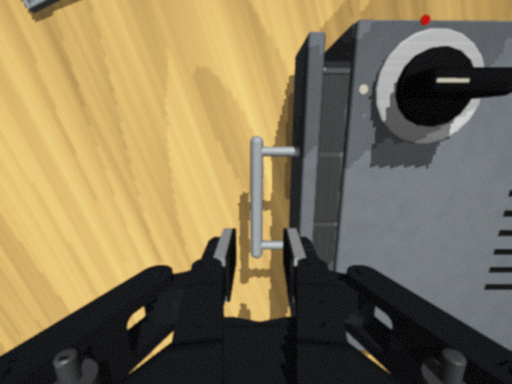

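>>> servo_tool:
  rows:
    - {"offset": [0,-0.02,0.5],"yaw": 0,"claw": 0.69}
    - {"offset": [0,-0.02,0.6],"yaw": 0,"claw": 0.69}
    - {"offset": [0,-0.02,0.7],"yaw": 0,"claw": 0.69}
    - {"offset": [0,-0.02,0.8],"yaw": 0,"claw": 0.69}
    - {"offset": [0,-0.02,0.8],"yaw": 0,"claw": 0.69}

```text
time: 11.25
ee_pos: [0.54, -0.1693, 0.0863]
tcp_rot: [-180.0, 0.0, 71.8]
wrist_force: [0.9, -0.2, 0.9]
opening: 0.0266
grasp_force: 0.0
```

>>> servo_tool:
  rows:
    - {"offset": [0,0,0.1],"yaw": 0,"claw": 0.69}
    - {"offset": [0,0,0.2],"yaw": 0,"claw": 0.69}
    - {"offset": [0,0,0.2],"yaw": 0,"claw": 0.69}

```text
time: 11.62
ee_pos: [0.5393, -0.1691, 0.0651]
tcp_rot: [-179.9, 0.0, 71.8]
wrist_force: [-0.2, -0.4, 0.7]
opening: 0.0265
grasp_force: 0.0
```

>>> servo_tool:
  rows:
    - {"offset": [0,0,0],"yaw": 0,"claw": 1}
    - {"offset": [0,0,0],"yaw": 0,"claw": 1}
    - {"offset": [0,0,0],"yaw": 0,"claw": 1}
    - {"offset": [0,0,0],"yaw": 0,"claw": 1}
  squeeze: 60

```text
time: 12.12
ee_pos: [0.5401, -0.1694, 0.0665]
tcp_rot: [180.0, 0.0, 71.8]
wrist_force: [0.6, -0.4, -0.1]
opening: 0.009
grasp_force: 58.5
```

>>> servo_tool:
  rows:
    - {"offset": [0,-0.1,0],"yaw": 0,"claw": 1}
    - {"offset": [0,-0.2,0],"yaw": 0,"claw": 1}
    - {"offset": [0,-0.35,0],"yaw": 0,"claw": 1}
    - {"offset": [0,-0.5,0],"yaw": 0,"claw": 1}
    - {"offset": [0,-0.65,0],"yaw": 0,"claw": 1}
    - {"offset": [0,-0.8,0],"yaw": 0,"claw": 1}
    - {"offset": [0,-0.9,0],"yaw": 0,"claw": 1}
    - {"offset": [0,-1,0],"yaw": 0,"claw": 1}
    - {"offset": [0,-1,0],"yaw": 0,"claw": 1}

```text
time: 13.25
ee_pos: [0.4435, -0.1371, 0.0664]
tcp_rot: [-179.9, -0.1, 71.8]
wrist_force: [-0.2, 6.1, 3.7]
opening: 0.009
grasp_force: 59.8
```

>>> servo_tool:
  rows:
    - {"offset": [0,-0.1,0],"yaw": 0,"claw": 1}
    - {"offset": [0,-0.2,0],"yaw": 0,"claw": 1}
    - {"offset": [0,-0.3,0],"yaw": 0,"claw": 1}
    - {"offset": [0,-0.38,0],"yaw": 0,"claw": 1}
    - {"offset": [0,-0.4,0],"yaw": 0,"claw": 1}
    - {"offset": [0,-0.4,0],"yaw": 0,"claw": 1}

```text
time: 14.0
ee_pos: [0.4061, -0.1247, 0.0664]
tcp_rot: [-180.0, -0.1, 71.8]
wrist_force: [1.9, 7.7, 3.2]
opening: 0.009
grasp_force: 60.0
```

>>> servo_tool:
  rows:
    - {"offset": [0,-0.02,0],"yaw": 0,"claw": 1}
    - {"offset": [0,-0.04,0],"yaw": 0,"claw": 1}
    - {"offset": [0,-0.04,0],"yaw": 0,"claw": 1}

```text
time: 14.38
ee_pos: [0.4059, -0.1246, 0.0665]
tcp_rot: [179.6, -0.1, 71.8]
wrist_force: [24.8, -0.2, -13.5]
opening: 0.0084
grasp_force: 58.7
```

>>> servo_tool:
  rows:
    - {"offset": [0,0.04,0],"yaw": 0,"claw": 1}
    - {"offset": [0,0.04,0],"yaw": 0,"claw": 0.69}
    - {"offset": [0,0.04,0],"yaw": 0,"claw": 0.69}
    - {"offset": [0,0.04,0],"yaw": 0,"claw": 0.69}
    - {"offset": [0,0.04,0],"yaw": 0,"claw": 0.69}
    - {"offset": [0,0.04,-0.5],"yaw": 0,"claw": 0.69}
    - {"offset": [0,0.04,-1],"yaw": 0,"claw": 0.69}
    - {"offset": [0,0.04,-1],"yaw": 0,"claw": 0.69}
    - {"offset": [0,0.04,-1],"yaw": 0,"claw": 0.69}

```text
time: 15.5
ee_pos: [0.4068, -0.1256, 0.1659]
tcp_rot: [-180.0, 0.0, 71.8]
wrist_force: [0.2, -0.3, 0.5]
opening: 0.0265
grasp_force: 0.0
```

>>> servo_tool:
  rows:
    - {"offset": [0.2,0.6,-0.8],"yaw": 0,"claw": 0}
    - {"offset": [0.2,0.6,-0.8],"yaw": 0,"claw": 0}
    - {"offset": [0.2,0.6,-0.8],"yaw": 0,"claw": 0}
    - {"offset": [0.2,0.6,-0.8],"yaw": 0,"claw": 0}
    - {"offset": [0.2,0.6,-0.8],"yaw": 0,"claw": 0}

```text
time: 16.12
ee_pos: [0.4692, -0.1252, 0.2449]
tcp_rot: [-179.9, 0.0, 71.8]
wrist_force: [0.3, 0.1, -1.0]
opening: 0.0851
grasp_force: 0.0
```

Run:
```python
from h import *
o,p,d=snap('wrist','w4'); P=cloud('wrist',d,o); z=P[...,2]
print(o['ee_pos'],o['tcp_rot'])
m=(d>0)&(z>.015)&(z<.0215)&(P[...,0]<.66)&(P[...,1]<0.02); k,l,st,c=cv2.connectedComponentsWithStats(m.astype(np.uint8))
for j in range(1,k):
    if st[j,4]>60: print(c[j],rect(P,l==j),np.percentile(z[l==j],[5,50,95]))
for n in ['top']:
    o,p,d=snap(n,'top2'); P=cloud(n,d); p=p.astype(int); x,y,z=P[...,0],P[...,1],P[...,2]
    g=(p[...,1]-p[...,0]>8)&(d>0)&(y>0.02)&(y<.45)&(x>.25)&(x<.8)&(z<.06)
    k,l,st,c=cv2.connectedComponentsWithStats(g.astype(np.uint8))
    for j in range(1,k):
        if st[j,4]>15: print('green',c[j],rect(P,l==j),np.percentile(z[l==j],80))
```

```text
[ 0.46921579 -0.12524156  0.24491143] [-1.79871644e+02  9.97583719e-03  7.17894064e+01]
[278.93731163 130.02772755] (array([508.4, -81.3]), array([70.9, 71.3]), 71.4, np.int64(3318)) [0.01801467 0.01929171 0.02058149]
[340.20580236 130.57842248] (array([ 580.4, -105.7]), array([70.4, 70. ]), 71.6, np.int64(3309)) [0.01807106 0.01934809 0.02062324]
[277.56841716 188.39238166] (array([ 485.1, -152.4]), array([67.7, 70.7]), 71.8, np.int64(2704)) [0.01810841 0.01931388 0.02055026]
[335.2879911  188.82320237] (array([ 557. , -176.2]), array([68.4, 70.3]), 71.7, np.int64(2698)) [0.01816048 0.01937731 0.02064591]
[276.28048255 240.91641534] (array([ 461.4, -223.4]), array([68.1, 71. ]), 71.7, np.int64(2321)) [0.01823306 0.01935489 0.0205544 ]
[327.63964435 239.19769874] (array([ 533.3, -247.1]), array([68.4, 70.4]), 71.6, np.int64(1912)) [0.01821926 0.01938352 0.020606  ]
[425.04494382 377.70786517] (array([ 619.2, -530.5]), array([ 4.4, 71. ]), 90.0, np.int64(178)) [0.01523327 0.01794286 0.02113779]
green [235.66666667 154.60606061] (array([716.1,  60.4]), array([20.5, 17.7]), 28.6, np.int64(33)) 0.0519007829167764
green [218.65909091 195.88068182] (array([575.3, 125. ]), array([42.6, 60.4]), 21.2, np.int64(176)) 0.02797827544662046
green [158.47945205 201.71232877] (array([558.9, 342. ]), array([60.2, 62.2]), 86.0, np.int64(146)) 0.018552619513877877
green [189.5147929  228.50295858] (array([461.6, 231.6]), array([40.1, 58. ]), 87.2, np.int64(169)) 0.027926222981835336
green [219.18539326 228.        ] (array([460.4, 125.4]), array([40.7, 60.3]), 62.1, np.int64(178)) 0.027298737899017444
```

View pics/w4.png

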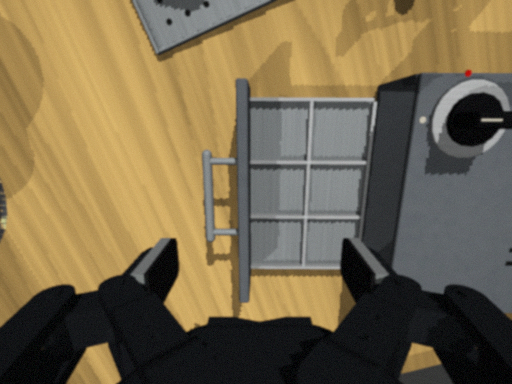

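Drawer is fully out and the compartments match their given size. They sit at (508,-81), (580,-106), (485,-152) and so on. Next I go above the tray.

>>> servo_tool:
  rows:
    - {"offset": [1,-0.4,0],"yaw": 0,"claw": 0.3}
    - {"offset": [1,-0.4,0],"yaw": 0,"claw": 0.3}
    - {"offset": [1,-0.4,0],"yaw": 0,"claw": 0.3}

```text
time: 16.6
ee_pos: [0.4628, -0.0157, 0.2462]
tcp_rot: [-180.0, -0.0, 72.0]
wrist_force: [0.7, 0.4, 0.8]
opening: 0.0598
grasp_force: 0.0
```

>>> servo_tool:
  rows:
    - {"offset": [1,-0.4,0],"yaw": 0,"claw": 0.3}
    - {"offset": [1,-0.4,0],"yaw": 0,"claw": 0.3}
    - {"offset": [1,-0.4,0],"yaw": 0,"claw": 0.3}

```text
time: 16.98
ee_pos: [0.4563, 0.0911, 0.246]
tcp_rot: [-180.0, 0.0, 72.0]
wrist_force: [-0.3, -0.5, 0.2]
opening: 0.0599
grasp_force: 0.0
```

>>> servo_tool:
  rows:
    - {"offset": [0.35,-0.07,0],"yaw": -0.446,"claw": 0.3}
    - {"offset": [0.35,-0.07,0],"yaw": -0.446,"claw": 0.3}
    - {"offset": [0.35,-0.07,0],"yaw": -0.446,"claw": 0.3}
    - {"offset": [0.35,-0.07,0],"yaw": -0.446,"claw": 0.3}
    - {"offset": [0.35,-0.07,0],"yaw": -0.446,"claw": 0.3}
    - {"offset": [0.35,-0.07,0],"yaw": -0.446,"claw": 0.3}
    - {"offset": [0.35,-0.07,0],"yaw": -0.446,"claw": 0.3}
    - {"offset": [0.35,-0.07,0],"yaw": -0.446,"claw": 0.3}
    - {"offset": [0.35,-0.07,0],"yaw": -0.446,"claw": 0.3}
    - {"offset": [0.35,-0.07,0],"yaw": -0.446,"claw": 0.3}

```text
time: 18.23
ee_pos: [0.461, 0.1243, 0.2462]
tcp_rot: [-180.0, 0.0, 151.9]
wrist_force: [-0.7, -0.6, 1.1]
opening: 0.0601
grasp_force: 0.0
```

```bash
cat >> h.py <<'E'
def plaques(f):
    o,p,d=snap('wrist',f); P=cloud('wrist',d,o); z=P[...,2]; p=p.astype(int)
    m=(d>.1)&(z>.016)&(z<.06)&(p[...,1]-p[...,0]>8)
    k,l,st,c=cv2.connectedComponentsWithStats(m.astype(np.uint8))
    for j in range(1,k):
        if st[j,4]>150:
            zz=np.percentile(z[l==j],90); print(c[j].round(),rect(P,(l==j)&(abs(z-zz)<.005)),round(zz,4))
E
python3 - <<'E'
from h import *
plaques('w5'); go(.46,.125,.1,152)
E
```

```text
[333. 134.] (array([461.3, 227.7]), array([35.8, 57.2]), 85.3, np.int64(1314)) 0.0281
[443. 161.] (array([558.5, 341.9]), array([66. , 66.1]), 35.2, np.int64(1255)) 0.0181
[258. 172.] (array([459.5, 122.6]), array([35.3, 56.9]), 61.0, np.int64(1165)) 0.0282
[296. 244.] (array([573.2, 122.1]), array([36. , 57.4]), 22.5, np.int64(919)) 0.0281
ee [0.461  0.1245 0.2462] yaw 151.9 off [ 0.011 -0.     1.462] yawfrac -0.0
```

View pics/w5.png

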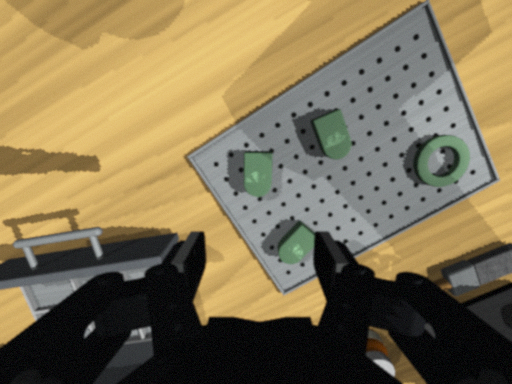

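>>> servo_tool:
  rows:
    - {"offset": [0,-0.02,0.5],"yaw": 0.005,"claw": 0.3}
    - {"offset": [0,-0.02,1],"yaw": 0.005,"claw": 0.3}
    - {"offset": [0,-0.02,1],"yaw": 0.005,"claw": 0.3}

```text
time: 18.65
ee_pos: [0.458, 0.1226, 0.1431]
tcp_rot: [-179.7, -0.3, 151.1]
wrist_force: [-1.1, 0.8, 0.7]
opening: 0.0598
grasp_force: 0.0
```

>>> servo_tool:
  rows:
    - {"offset": [0,0,0.5],"yaw": 0,"claw": 0.3}
    - {"offset": [0,0,0.8],"yaw": 0,"claw": 0.3}
    - {"offset": [0,0,0.9],"yaw": 0,"claw": 0.3}
    - {"offset": [0,0,0.9],"yaw": 0,"claw": 0.3}
    - {"offset": [0,0,0.9],"yaw": 0,"claw": 0.3}

```text
time: 19.27
ee_pos: [0.4611, 0.1236, 0.0583]
tcp_rot: [179.9, 0.1, 151.2]
wrist_force: [0.9, -0.8, -0.5]
opening: 0.0596
grasp_force: 0.0
```

```bash
python3 -c "
from h import *
go(.4595,.1226,.033,151)"
```

```text
ee [0.4611 0.1236 0.0583] yaw 151.2 off [ 0.009 -0.016  0.253] yawfrac 0.001
```

>>> servo_tool:
  rows:
    - {"offset": [0,0,0.15],"yaw": 0,"claw": 0.3}
    - {"offset": [0,0,0.25],"yaw": 0,"claw": 0.3}
    - {"offset": [0,0,0.25],"yaw": 0,"claw": 0.3}
    - {"offset": [0,0,0.25],"yaw": 0,"claw": 1}
    - {"offset": [0,0,0.25],"yaw": 0,"claw": 1}
    - {"offset": [0,0,0.25],"yaw": 0,"claw": 1}
    - {"offset": [0,0,0.25],"yaw": 0,"claw": 1}
  squeeze: 60

```text
time: 20.15
ee_pos: [0.4603, 0.1234, 0.0318]
tcp_rot: [180.0, 0.0, 151.2]
wrist_force: [0.5, 0.4, 4.7]
opening: 0.0343
grasp_force: 61.1
```

>>> servo_tool:
  rows:
    - {"offset": [0,0,-0.1],"yaw": 0,"claw": 1}
    - {"offset": [0,0,-0.2],"yaw": 0,"claw": 1}
    - {"offset": [0,0,-0.3],"yaw": 0,"claw": 1}
    - {"offset": [0,0,-0.5],"yaw": 0,"claw": 1}
    - {"offset": [0,0,-0.75],"yaw": 0,"claw": 1}
    - {"offset": [0,0,-1],"yaw": 0,"claw": 1}
    - {"offset": [0,0,-1],"yaw": 0,"claw": 1}
    - {"offset": [0,0,-1],"yaw": 0,"claw": 1}

```text
time: 21.15
ee_pos: [0.4597, 0.1233, 0.1306]
tcp_rot: [-180.0, -0.0, 151.2]
wrist_force: [0.5, -0.2, -1.7]
opening: 0.0347
grasp_force: 60.5
```

```bash
python3 -c "
from h import *
go(.5084,-.0813,.133,161.6); print(get_obs()['opening'])"
```

```text
ee [0.4597 0.1233 0.1306] yaw 151.2 off [-1.412 -1.558 -0.024] yawfrac -0.058
0.034705262285897945
```

>>> servo_tool:
  rows:
    - {"offset": [-0.2,-0.22,0],"yaw": 0,"claw": 1}
    - {"offset": [-0.45,-0.5,0],"yaw": 0,"claw": 1}
    - {"offset": [-0.7,-0.78,0],"yaw": 0,"claw": 1}

```text
time: 21.52
ee_pos: [0.4832, 0.0203, 0.13]
tcp_rot: [-179.9, -0.1, 151.2]
wrist_force: [0.7, -0.3, -0.5]
opening: 0.0342
grasp_force: 60.5
```

>>> servo_tool:
  rows:
    - {"offset": [-0.25,-0.28,0],"yaw": 0,"claw": 1}
    - {"offset": [-0.5,-0.55,0],"yaw": -0.03,"claw": 1}
    - {"offset": [-0.65,-0.7,0],"yaw": -0.058,"claw": 1}
    - {"offset": [-0.71,-0.78,0],"yaw": -0.058,"claw": 1}
    - {"offset": [-0.71,-0.78,0],"yaw": -0.058,"claw": 1}
    - {"offset": [-0.71,-0.78,0],"yaw": -0.058,"claw": 1}

```text
time: 22.28
ee_pos: [0.508, -0.0806, 0.1311]
tcp_rot: [180.0, -0.0, 161.6]
wrist_force: [-0.6, 0.4, -0.0]
opening: 0.0344
grasp_force: 60.4
```

```bash
python3 -c "
from h import *
go(.5084,-.0813,.0468,161.6); print(get_obs()['opening'],get_obs()['grasp_force']); o,p,d=snap('wrist','w6')"
```

```text
ee [ 0.508  -0.0806  0.1311] yaw 161.6 off [-0.005 -0.005  0.843] yawfrac -0.0
0.034418072409027736 60.448933616280556
```

View pics/w6.png

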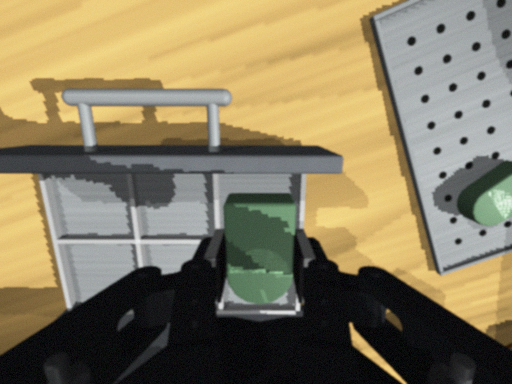

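>>> servo_tool:
  rows:
    - {"offset": [0,0,0.3],"yaw": 0,"claw": 1}
    - {"offset": [0,0,0.55],"yaw": 0,"claw": 1}
    - {"offset": [0,0,0.7],"yaw": 0,"claw": 1}
    - {"offset": [0,0,0.78],"yaw": 0,"claw": 1}
    - {"offset": [0,0,0.83],"yaw": 0,"claw": 1}
    - {"offset": [0,0,0.84],"yaw": 0,"claw": 1}
    - {"offset": [0,0,0.84],"yaw": 0,"claw": 1}

```text
time: 23.2
ee_pos: [0.5086, -0.0814, 0.0478]
tcp_rot: [180.0, 0.0, 161.6]
wrist_force: [-0.2, -0.1, -1.0]
opening: 0.0347
grasp_force: 60.5
```

>>> servo_tool:
  rows:
    - {"offset": [0,0,0],"yaw": 0,"claw": 0.45}
    - {"offset": [0,0,0],"yaw": 0,"claw": 0.45}
    - {"offset": [0,0,0],"yaw": 0,"claw": 0.45}
    - {"offset": [0,0,-0.2],"yaw": 0,"claw": 0.45}
    - {"offset": [0,0,-0.6],"yaw": 0,"claw": 0.45}
    - {"offset": [0,0,-1],"yaw": 0,"claw": 0.45}
    - {"offset": [0,0,-1],"yaw": 0,"claw": 0.3}

```text
time: 24.08
ee_pos: [0.5098, -0.0816, 0.1507]
tcp_rot: [179.9, 0.3, 161.6]
wrist_force: [0.0, -0.7, 0.4]
opening: 0.0594
grasp_force: 0.0
```

Run:
```python
from h import *
plaques('w7'); go(.5732,.1221,.15,112.5)
```

```text
[484. 187.] (array([572.9, 121.1]), array([36.6, 58.1]), 21.2, np.int64(2096)) 0.0279
[259. 194.] (array([508.3, -81.4]), array([35.8, 57.6]), 72.8, np.int64(2358)) 0.042
ee [ 0.509  -0.0815  0.1486] yaw 161.6 off [ 0.033  2.134 -0.014] yawfrac 0.273
```

>>> servo_tool:
  rows:
    - {"offset": [0.02,0.6,-0.4],"yaw": 0,"claw": 0.3}
    - {"offset": [0.02,1,-0.6],"yaw": 0,"claw": 0.3}
    - {"offset": [0.02,1,-0.6],"yaw": 0,"claw": 0.3}

```text
time: 24.5
ee_pos: [0.5389, 0.0167, 0.2077]
tcp_rot: [180.0, 0.1, 161.8]
wrist_force: [0.4, -0.4, -0.0]
opening: 0.0597
grasp_force: 0.0
```

>>> servo_tool:
  rows:
    - {"offset": [0.02,0.6,0],"yaw": 0.06,"claw": 0.3}
    - {"offset": [0.02,1,0],"yaw": 0.278,"claw": 0.3}
    - {"offset": [0.02,1,0],"yaw": 0.278,"claw": 0.3}
    - {"offset": [0.02,1,0],"yaw": 0.278,"claw": 0.3}
    - {"offset": [0.02,1,0],"yaw": 0.278,"claw": 0.3}
    - {"offset": [0.02,1,0],"yaw": 0.278,"claw": 0.3}
    - {"offset": [0.02,1,0],"yaw": 0.278,"claw": 0.3}

```text
time: 25.38
ee_pos: [0.5673, 0.1093, 0.2064]
tcp_rot: [-179.9, -0.0, 111.7]
wrist_force: [0.9, -0.0, 0.7]
opening: 0.0597
grasp_force: 0.0
```

Run:
```python
from h import *
plaques('w8'); go(.573,.1213,.033,111.5)
```

```text
[204.  34.] (array([462. , 227.4]), array([36. , 57.8]), 85.2, np.int64(2203)) 0.0281
[269. 171.] (array([574.1, 122. ]), array([35. , 57.1]), 21.6, np.int64(1489)) 0.0281
[362. 259.] (array([716.9,  69.1]), array([ 4.2, 14.1]), 86.3, np.int64(37)) 0.0507
ee [0.5674 0.1094 0.2067] yaw 111.7 off [0.09  0.096 1.737] yawfrac 0.001
```

>>> servo_tool:
  rows:
    - {"offset": [0.09,0.11,0.5],"yaw": 0,"claw": 0.3}
    - {"offset": [0.09,0.11,0.9],"yaw": 0,"claw": 0.3}
    - {"offset": [0.09,0.11,1],"yaw": 0,"claw": 0.3}
    - {"offset": [0.09,0.11,1],"yaw": 0,"claw": 0.3}

```text
time: 25.92
ee_pos: [0.5745, 0.122, 0.1077]
tcp_rot: [-180.0, -0.0, 111.6]
wrist_force: [0.2, 0.0, 1.7]
opening: 0.0598
grasp_force: 0.0
```

>>> servo_tool:
  rows:
    - {"offset": [0,0,0.4],"yaw": 0,"claw": 0.3}
    - {"offset": [0,0,0.65],"yaw": 0,"claw": 0.3}
    - {"offset": [0,0,0.73],"yaw": 0,"claw": 0.3}
    - {"offset": [0,0,0.73],"yaw": 0,"claw": 0.3}
    - {"offset": [0,0,0.73],"yaw": 0,"claw": 1}
    - {"offset": [0,0,0.73],"yaw": 0,"claw": 1}
    - {"offset": [0,0,0.73],"yaw": 0,"claw": 1}
    - {"offset": [0,0,0.73],"yaw": 0,"claw": 1}

```text
time: 26.92
ee_pos: [0.5755, 0.1223, 0.0363]
tcp_rot: [179.8, 0.0, 111.6]
wrist_force: [-0.4, -0.6, 5.8]
opening: 0.0342
grasp_force: 61.1
```

>>> servo_tool:
  rows:
    - {"offset": [0,0,-0.1],"yaw": 0,"claw": 1}
    - {"offset": [0,0,-0.2],"yaw": 0,"claw": 1}
    - {"offset": [0,0,-0.3],"yaw": 0,"claw": 1}
    - {"offset": [0,0,-0.5],"yaw": 0,"claw": 1}
    - {"offset": [0,0,-0.75],"yaw": 0,"claw": 1}
    - {"offset": [0,0,-1],"yaw": 0,"claw": 1}
    - {"offset": [0,0,-1],"yaw": 0,"claw": 1}
    - {"offset": [0,0,-1],"yaw": 0,"claw": 1}

```text
time: 27.92
ee_pos: [0.5742, 0.1221, 0.1335]
tcp_rot: [-180.0, -0.0, 111.6]
wrist_force: [0.1, 0.0, -1.4]
opening: 0.0341
grasp_force: 60.2
```

```bash
python3 -c "
from h import *
go(.5804,-.1057,.1335,161.6)"
```

```text
ee [0.5742 0.1221 0.1335] yaw 111.6 off [-2.141 -0.781  0.   ] yawfrac -0.278
```

>>> servo_tool:
  rows:
    - {"offset": [-0.3,-0.11,0],"yaw": 0,"claw": 1}
    - {"offset": [-0.6,-0.22,0],"yaw": 0,"claw": 1}
    - {"offset": [-0.9,-0.33,0],"yaw": 0,"claw": 1}

```text
time: 28.3
ee_pos: [0.5763, 0.0254, 0.1327]
tcp_rot: [-179.9, -0.0, 111.6]
wrist_force: [0.2, -0.5, -1.8]
opening: 0.0345
grasp_force: 60.2
```

>>> servo_tool:
  rows:
    - {"offset": [-0.3,-0.11,0],"yaw": 0,"claw": 1}
    - {"offset": [-0.6,-0.22,0],"yaw": 0,"claw": 1}
    - {"offset": [-0.9,-0.33,0],"yaw": 0,"claw": 1}

```text
time: 28.68
ee_pos: [0.5787, -0.0705, 0.1328]
tcp_rot: [-179.9, -0.1, 111.6]
wrist_force: [1.0, 0.6, -0.8]
opening: 0.0341
grasp_force: 60.2
```

>>> servo_tool:
  rows:
    - {"offset": [-0.2,-0.07,0],"yaw": -0.04,"claw": 1}
    - {"offset": [-0.34,-0.12,0],"yaw": -0.08,"claw": 1}
    - {"offset": [-0.34,-0.12,0],"yaw": -0.13,"claw": 1}
    - {"offset": [-0.34,-0.12,0],"yaw": -0.18,"claw": 1}
    - {"offset": [-0.34,-0.12,0],"yaw": -0.23,"claw": 1}
    - {"offset": [-0.34,-0.12,0],"yaw": -0.278,"claw": 1}
    - {"offset": [-0.34,-0.12,0],"yaw": -0.278,"claw": 1}
    - {"offset": [-0.34,-0.12,0],"yaw": -0.278,"claw": 1}

```text
time: 29.68
ee_pos: [0.5804, -0.1055, 0.1335]
tcp_rot: [-180.0, -0.1, 161.4]
wrist_force: [0.4, -0.4, -1.3]
opening: 0.0343
grasp_force: 60.2
```

```bash
python3 -c "
from h import *
go(.5804,-.1057,.0495,161.6); print(get_obs()['opening'])
plaques('w9')"
```

```text
ee [ 0.5804 -0.1055  0.1335] yaw 161.4 off [-0.001 -0.002  0.84 ] yawfrac -0.001
0.0343044751210856
[260. 105.] (array([508.6, -81.5]), array([35.9, 57.8]), 72.6, np.int64(3546)) 0.0421
[477. 285.] (array([716.8,  58.8]), array([23.1, 22.8]), 19.8, np.int64(584)) 0.0516
```

>>> servo_tool:
  rows:
    - {"offset": [0,0,0.3],"yaw": 0,"claw": 1}
    - {"offset": [0,0,0.55],"yaw": 0,"claw": 1}
    - {"offset": [0,0,0.7],"yaw": 0,"claw": 1}
    - {"offset": [0,0,0.78],"yaw": 0,"claw": 1}
    - {"offset": [0,0,0.82],"yaw": 0,"claw": 1}
    - {"offset": [0,0,0.845],"yaw": 0,"claw": 1}
    - {"offset": [0,0,0.845],"yaw": 0,"claw": 1}

```text
time: 30.6
ee_pos: [0.581, -0.1056, 0.0504]
tcp_rot: [180.0, 0.1, 161.6]
wrist_force: [-0.4, 0.3, -1.2]
opening: 0.0345
grasp_force: 60.1
```

>>> servo_tool:
  rows:
    - {"offset": [0,0,0],"yaw": 0,"claw": 0.45}
    - {"offset": [0,0,0],"yaw": 0,"claw": 0.45}
    - {"offset": [0,0,0],"yaw": 0,"claw": 0.45}
    - {"offset": [0,0,-0.2],"yaw": 0,"claw": 0.45}
    - {"offset": [0,0,-0.6],"yaw": 0,"claw": 0.45}
    - {"offset": [0,0,-1],"yaw": 0,"claw": 0.45}
    - {"offset": [0,0,-1],"yaw": 0,"claw": 0.3}
    - {"offset": [0,0,-1],"yaw": 0,"claw": 0.3}

```text
time: 31.6
ee_pos: [0.5806, -0.1055, 0.1492]
tcp_rot: [-180.0, -0.0, 161.6]
wrist_force: [-0.1, -0.4, -0.6]
opening: 0.0594
grasp_force: 0.0
```

Run:
```python
from h import *
plaques('w10'); go(.462,.2274,.21,175)
```

```text
[260. 106.] (array([508.9, -81.6]), array([36. , 57.4]), 72.0, np.int64(3069)) 0.042
[260. 195.] (array([ 580.4, -105.3]), array([36. , 57.6]), 72.3, np.int64(2389)) 0.0421
[464. 275.] (array([716.7,  58.7]), array([22.9, 21.9]), 28.4, np.int64(495)) 0.0516
ee [ 0.5803 -0.1055  0.1486] yaw 161.6 off [ 2.172  2.786 -0.614] yawfrac -0.074
```

>>> servo_tool:
  rows:
    - {"offset": [0.36,0.46,-0.4],"yaw": 0,"claw": 0.3}
    - {"offset": [0.72,0.93,-0.6],"yaw": 0,"claw": 0.3}
    - {"offset": [0.72,0.93,-0.6],"yaw": 0,"claw": 0.3}

```text
time: 32.02
ee_pos: [0.5409, 0.0079, 0.2106]
tcp_rot: [180.0, 0.0, 161.8]
wrist_force: [0.2, 0.5, 0.4]
opening: 0.0597
grasp_force: 0.0
```

>>> servo_tool:
  rows:
    - {"offset": [0.72,0.93,0],"yaw": 0,"claw": 0.3}
    - {"offset": [0.72,0.93,0],"yaw": 0,"claw": 0.3}
    - {"offset": [0.72,0.93,0],"yaw": 0,"claw": 0.3}

```text
time: 32.4
ee_pos: [0.5015, 0.1186, 0.2083]
tcp_rot: [-179.9, -0.1, 161.8]
wrist_force: [0.5, 0.5, -0.0]
opening: 0.0597
grasp_force: 0.0
```

>>> servo_tool:
  rows:
    - {"offset": [0.72,0.93,0],"yaw": -0.075,"claw": 0.3}
    - {"offset": [0.72,0.93,0],"yaw": -0.075,"claw": 0.3}
    - {"offset": [0.72,0.93,0],"yaw": -0.075,"claw": 0.3}
    - {"offset": [0.72,0.93,0],"yaw": -0.075,"claw": 0.3}

```text
time: 32.9
ee_pos: [0.464, 0.2265, 0.2088]
tcp_rot: [-179.9, -0.1, 175.1]
wrist_force: [0.4, 0.8, -0.2]
opening: 0.0598
grasp_force: 0.0
```

Run:
```python
from h import *
plaques('w11'); go(.462,.2275,.033,175.2)
```

```text
[261. 177.] (array([461.1, 227.8]), array([35.3, 57.2]), 85.8, np.int64(1452)) 0.0281
[364. 239.] (array([552.3, 349.1]), array([67.1, 47.7]), 41.2, np.int64(845)) 0.0181
[ 14. 250.] (array([520.8, -75.1]), array([18.5, 37.9]), 69.0, np.int64(431)) 0.042
[ 13. 292.] (array([582.7, -96.1]), array([21.2, 57.9]), 73.0, np.int64(691)) 0.042
ee [0.4642 0.2261 0.2091] yaw 175.0 off [0.023 0.012 1.761] yawfrac -0.001
```

>>> servo_tool:
  rows:
    - {"offset": [0.03,0.01,0.5],"yaw": 0,"claw": 0.3}
    - {"offset": [0.03,0.01,0.9],"yaw": 0,"claw": 0.3}
    - {"offset": [0.03,0.01,1],"yaw": 0,"claw": 0.3}
    - {"offset": [0.03,0.01,1],"yaw": 0,"claw": 0.3}

```text
time: 33.45
ee_pos: [0.4612, 0.2278, 0.1102]
tcp_rot: [-180.0, -0.0, 175.0]
wrist_force: [0.2, 0.8, 0.2]
opening: 0.0598
grasp_force: 0.0
```

>>> servo_tool:
  rows:
    - {"offset": [0,0,0.4],"yaw": 0,"claw": 0.3}
    - {"offset": [0,0,0.65],"yaw": 0,"claw": 0.3}
    - {"offset": [0,0,0.75],"yaw": 0,"claw": 0.3}
    - {"offset": [0,0,0.75],"yaw": 0,"claw": 0.3}
    - {"offset": [0,0,0.75],"yaw": 0,"claw": 1}
    - {"offset": [0,0,0.75],"yaw": 0,"claw": 1}
    - {"offset": [0,0,0.75],"yaw": 0,"claw": 1}
    - {"offset": [0,0,0.75],"yaw": 0,"claw": 1}
    - {"offset": [0,0,0.75],"yaw": 0,"claw": 1}

```text
time: 34.58
ee_pos: [0.4617, 0.229, 0.0366]
tcp_rot: [179.9, 0.1, 175.1]
wrist_force: [-0.4, -0.7, 6.8]
opening: 0.0342
grasp_force: 60.7
```

>>> servo_tool:
  rows:
    - {"offset": [0,0,-0.1],"yaw": 0,"claw": 1}
    - {"offset": [0,0,-0.2],"yaw": 0,"claw": 1}
    - {"offset": [0,0,-0.3],"yaw": 0,"claw": 1}
    - {"offset": [0,0,-0.5],"yaw": 0,"claw": 1}
    - {"offset": [0,0,-0.75],"yaw": 0,"claw": 1}
    - {"offset": [0,0,-1],"yaw": 0,"claw": 1}
    - {"offset": [0,0,-1],"yaw": 0,"claw": 1}
    - {"offset": [0,0,-1],"yaw": 0,"claw": 1}

```text
time: 35.58
ee_pos: [0.4605, 0.2285, 0.1341]
tcp_rot: [-180.0, -0.0, 175.1]
wrist_force: [-0.0, 0.2, -0.9]
opening: 0.0338
grasp_force: 60.0
```

```bash
python3 -c "
from h import *
go(.4851,-.1524,.1335,161.6)"
```

```text
ee [0.4605 0.2285 0.1341] yaw 175.1 off [-0.569 -3.774  0.006] yawfrac 0.075
```

>>> servo_tool:
  rows:
    - {"offset": [-0.05,-0.3,0],"yaw": 0,"claw": 1}
    - {"offset": [-0.09,-0.62,0],"yaw": 0,"claw": 1}
    - {"offset": [-0.14,-0.94,0],"yaw": 0,"claw": 1}

```text
time: 35.95
ee_pos: [0.4661, 0.1327, 0.1334]
tcp_rot: [-180.0, -0.1, 175.1]
wrist_force: [0.6, 0.2, -0.7]
opening: 0.0342
grasp_force: 60.0
```

>>> servo_tool:
  rows:
    - {"offset": [-0.05,-0.3,0],"yaw": 0,"claw": 1}
    - {"offset": [-0.09,-0.62,0],"yaw": 0,"claw": 1}
    - {"offset": [-0.14,-0.94,0],"yaw": 0,"claw": 1}

```text
time: 36.33
ee_pos: [0.472, 0.0378, 0.1335]
tcp_rot: [-180.0, -0.1, 175.1]
wrist_force: [0.6, 0.0, -1.1]
opening: 0.0341
grasp_force: 60.0
```

>>> servo_tool:
  rows:
    - {"offset": [-0.05,-0.3,0],"yaw": 0,"claw": 1}
    - {"offset": [-0.09,-0.62,0],"yaw": 0,"claw": 1}
    - {"offset": [-0.14,-0.94,0],"yaw": 0,"claw": 1}

```text
time: 36.7
ee_pos: [0.478, -0.0569, 0.1335]
tcp_rot: [180.0, -0.1, 175.1]
wrist_force: [-0.5, 0.4, -1.4]
opening: 0.0344
grasp_force: 60.0
```

>>> servo_tool:
  rows:
    - {"offset": [-0.05,-0.3,0],"yaw": 0.02,"claw": 1}
    - {"offset": [-0.1,-0.62,0],"yaw": 0.05,"claw": 1}
    - {"offset": [-0.15,-0.88,0],"yaw": 0.075,"claw": 1}
    - {"offset": [-0.15,-0.95,0],"yaw": 0.075,"claw": 1}
    - {"offset": [-0.15,-0.95,0],"yaw": 0.075,"claw": 1}
    - {"offset": [-0.15,-0.95,0],"yaw": 0.075,"claw": 1}

```text
time: 37.45
ee_pos: [0.4853, -0.1511, 0.1345]
tcp_rot: [180.0, -0.0, 161.7]
wrist_force: [-0.2, -0.2, -1.2]
opening: 0.0341
grasp_force: 60.1
```

```bash
python3 -c "
from h import *
go(.4851,-.1524,.0500,161.6); print(get_obs()['opening'])
o,p,d=snap('wrist','w12')"
```

```text
ee [ 0.4853 -0.1511  0.1345] yaw 161.7 off [-0.002 -0.013  0.845] yawfrac 0.001
0.03410015454805351
```

View pics/w12.png

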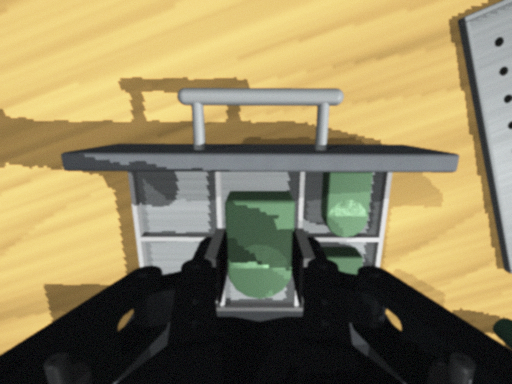

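The third plaque is held above the front-middle compartment. The other two, at (347,205) and (345,260), lie inside theirs.

>>> servo_tool:
  rows:
    - {"offset": [0,-0.01,0.3],"yaw": 0,"claw": 1}
    - {"offset": [0,-0.01,0.55],"yaw": 0,"claw": 1}
    - {"offset": [0,-0.01,0.7],"yaw": 0,"claw": 1}
    - {"offset": [0,-0.01,0.78],"yaw": 0,"claw": 1}
    - {"offset": [0,-0.01,0.82],"yaw": 0,"claw": 1}
    - {"offset": [0,-0.01,0.845],"yaw": 0,"claw": 1}
    - {"offset": [0,-0.01,0.845],"yaw": 0,"claw": 1}

```text
time: 38.38
ee_pos: [0.4855, -0.153, 0.0508]
tcp_rot: [-180.0, 0.0, 161.6]
wrist_force: [-0.1, 0.1, -1.8]
opening: 0.0341
grasp_force: 60.1
```

>>> servo_tool:
  rows:
    - {"offset": [0,0,0],"yaw": 0,"claw": 0.45}
    - {"offset": [0,0,0],"yaw": 0,"claw": 0.45}
    - {"offset": [0,0,0],"yaw": 0,"claw": 0.45}
    - {"offset": [0,0,-0.2],"yaw": 0,"claw": 0.45}
    - {"offset": [0,0,-0.6],"yaw": 0,"claw": 0.45}
    - {"offset": [0,0,-1],"yaw": 0,"claw": 0.45}
    - {"offset": [0,0,-1],"yaw": 0,"claw": 0.45}
    - {"offset": [0,0,-1],"yaw": 0,"claw": 0.45}

```text
time: 39.38
ee_pos: [0.4851, -0.1528, 0.1497]
tcp_rot: [180.0, -0.0, 161.6]
wrist_force: [0.4, -0.1, -0.9]
opening: 0.0469
grasp_force: 0.0
```

>>> servo_tool:
  rows:
    - {"offset": [0.85,0,-0.5],"yaw": 0,"claw": 0.69}
    - {"offset": [0.85,0,-0.5],"yaw": 0,"claw": 0.69}
    - {"offset": [0.85,0,-0.5],"yaw": 0,"claw": 0.69}
    - {"offset": [0.85,0,-0.5],"yaw": 0,"claw": 0.69}

```text
time: 39.88
ee_pos: [0.4047, -0.1261, 0.1991]
tcp_rot: [-180.0, -0.1, 161.6]
wrist_force: [-0.2, -0.6, -0.3]
opening: 0.0267
grasp_force: 0.0
```

Run:
```python
from h import *
plaques('w13'); go(.4065,-.1250,.066,71.8)
o,p,d=snap('top','top3'); P=cloud('top',d); p=p.astype(int); x,y,z=P[...,0],P[...,1],P[...,2]
g=(p[...,1]-p[...,0]>8)&(d>0)&(y>-.4)&(y<.45)&(x>.25)&(x<.8)&(z<.06)
k,l,st,c=cv2.connectedComponentsWithStats(g.astype(np.uint8))
for j in range(1,k):
    if st[j,4]>15: print('green',c[j],rect(P,l==j),np.percentile(z[l==j],80))
```

```text
[260. 262.] (array([ 491.6, -154.8]), array([35.8, 45.2]), 72.2, np.int64(982)) 0.0421
[331. 257.] (array([509.5, -79.6]), array([32.1, 31.4]), 71.6, np.int64(470)) 0.042
ee [ 0.4047 -0.1261  0.1989] yaw 161.6 off [-0.014  0.016  1.329] yawfrac 0.499
green [235.64285714 154.39285714] (array([715.4,  59.6]), array([19.7, 15.7]), 24.4, np.int64(28)) 0.053024916698048055
green [282.97191011 191.79775281] (array([ 581.9, -105.2]), array([39.5, 63.8]), 69.9, np.int64(178)) 0.04150473247876687
green [158.35862069 201.84137931] (array([558.9, 341.4]), array([62.2, 62. ]), 89.8, np.int64(145)) 0.01882889879847771
green [276.92696629 212.45505618] (array([509.2, -81.2]), array([40.3, 61.2]), 70.1, np.int64(178)) 0.042277114594413856
```

>>> servo_tool:
  rows:
    - {"offset": [-0.01,0.02,0],"yaw": 0.499,"claw": 0.69}
    - {"offset": [-0.01,0.02,0],"yaw": 0.499,"claw": 0.69}
    - {"offset": [-0.01,0.02,0],"yaw": 0.499,"claw": 0.69}
    - {"offset": [-0.01,0.02,0],"yaw": 0.499,"claw": 0.69}
    - {"offset": [-0.01,0.02,0],"yaw": 0.499,"claw": 0.69}
    - {"offset": [-0.01,0.02,0],"yaw": 0.499,"claw": 0.69}
    - {"offset": [-0.01,0.02,0],"yaw": 0.499,"claw": 0.69}
    - {"offset": [-0.01,0.02,0],"yaw": 0.499,"claw": 0.69}
    - {"offset": [-0.01,0.02,0],"yaw": 0.499,"claw": 0.69}
    - {"offset": [-0.01,0.02,0],"yaw": 0.499,"claw": 0.69}
    - {"offset": [-0.01,0.02,0],"yaw": 0.499,"claw": 0.69}

```text
time: 41.35
ee_pos: [0.4062, -0.1245, 0.1997]
tcp_rot: [-179.9, 0.0, 71.9]
wrist_force: [0.3, -0.5, -0.4]
opening: 0.0264
grasp_force: 0.0
```

>>> servo_tool:
  rows:
    - {"offset": [0,0,0.4],"yaw": 0,"claw": 0.69}
    - {"offset": [0,0,0.7],"yaw": 0,"claw": 0.69}
    - {"offset": [0,0,0.7],"yaw": 0,"claw": 0.69}
    - {"offset": [0,0,0.7],"yaw": 0,"claw": 0.69}

```text
time: 41.85
ee_pos: [0.4065, -0.1246, 0.1315]
tcp_rot: [179.9, -0.0, 71.8]
wrist_force: [0.7, 0.3, 0.4]
opening: 0.0265
grasp_force: 0.0
```

Run:
```python
from h import *
plaques('w14'); go(.4065,-.1250,.071,71.8)
```

```text
[372. 112.] (array([510.6, -82.6]), array([35.4, 52.9]), 71.9, np.int64(3186)) 0.0422
[466. 113.] (array([ 580.6, -105.3]), array([35.5, 59.1]), 71.9, np.int64(3648)) 0.0421
[362. 205.] (array([ 487.6, -153.7]), array([36.5, 53.8]), 72.3, np.int64(2496)) 0.0421
ee [ 0.4067 -0.1247  0.1317] yaw 71.8 off [-0.004 -0.001  0.607] yawfrac 0.0
```

View pics/w14.png

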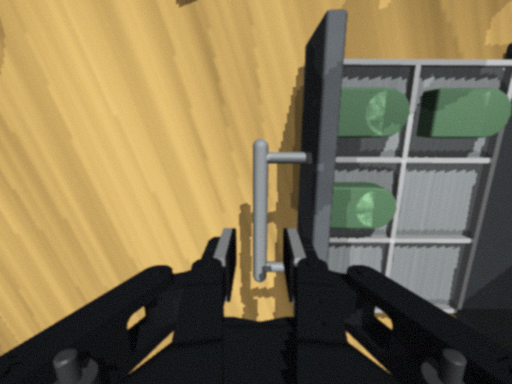

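All three plaques lie flat in separate compartments, and the bar at column 260 sits between the jaws. I'll grip it and push the drawer home.

>>> servo_tool:
  rows:
    - {"offset": [0,0,0.2],"yaw": 0,"claw": 0.69}
    - {"offset": [0,0,0.4],"yaw": 0,"claw": 0.69}
    - {"offset": [0,0,0.55],"yaw": 0,"claw": 0.69}
    - {"offset": [0,0,0.6],"yaw": 0,"claw": 0.69}
    - {"offset": [0,0,0.6],"yaw": 0,"claw": 0.69}
    - {"offset": [0,0,0.6],"yaw": 0,"claw": 1}
    - {"offset": [0,0,0.6],"yaw": 0,"claw": 1}
    - {"offset": [0,0,0.6],"yaw": 0,"claw": 1}
    - {"offset": [0,0,0.6],"yaw": 0,"claw": 1}

```text
time: 43.02
ee_pos: [0.4066, -0.1246, 0.0712]
tcp_rot: [179.9, -0.0, 71.8]
wrist_force: [-0.4, -0.5, 5.8]
opening: 0.0085
grasp_force: 58.8
```

>>> servo_tool:
  rows:
    - {"offset": [0,0.05,0],"yaw": 0,"claw": 1}
    - {"offset": [0,0.12,0],"yaw": 0,"claw": 1}
    - {"offset": [0,0.22,0],"yaw": 0,"claw": 1}
    - {"offset": [0,0.34,0],"yaw": 0,"claw": 1}
    - {"offset": [0,0.46,0],"yaw": 0,"claw": 1}
    - {"offset": [0,0.58,0],"yaw": 0,"claw": 1}
    - {"offset": [0,0.7,0],"yaw": 0,"claw": 1}
    - {"offset": [0,0.82,0],"yaw": 0,"claw": 1}
    - {"offset": [0,0.93,0],"yaw": 0,"claw": 1}
    - {"offset": [0,1,0],"yaw": 0,"claw": 1}
    - {"offset": [0,1,0],"yaw": 0,"claw": 1}

```text
time: 44.4
ee_pos: [0.5021, -0.1565, 0.0712]
tcp_rot: [179.9, 0.1, 71.8]
wrist_force: [0.8, -3.4, 4.5]
opening: 0.0088
grasp_force: 59.1
```

>>> servo_tool:
  rows:
    - {"offset": [0,0.1,0],"yaw": 0,"claw": 1}
    - {"offset": [0,0.2,0],"yaw": 0,"claw": 1}
    - {"offset": [0,0.3,0],"yaw": 0,"claw": 1}
    - {"offset": [0,0.4,0],"yaw": 0,"claw": 1}
    - {"offset": [0,0.48,0],"yaw": 0,"claw": 1}
    - {"offset": [0,0.52,0],"yaw": 0,"claw": 1}
    - {"offset": [0,0.55,0],"yaw": 0,"claw": 1}
    - {"offset": [0,0.55,0],"yaw": 0,"claw": 1}

```text
time: 45.4
ee_pos: [0.5539, -0.1738, 0.0712]
tcp_rot: [179.9, 0.1, 71.8]
wrist_force: [-0.9, -3.4, 6.1]
opening: 0.0086
grasp_force: 59.4
```

>>> servo_tool:
  rows:
    - {"offset": [0,0.02,0],"yaw": 0,"claw": 1}
    - {"offset": [0,0.04,0],"yaw": 0,"claw": 1}
    - {"offset": [0,0.05,0],"yaw": 0,"claw": 1}
    - {"offset": [0,0.05,0],"yaw": 0,"claw": 1}

```text
time: 45.9
ee_pos: [0.558, -0.1752, 0.0712]
tcp_rot: [180.0, 0.1, 71.8]
wrist_force: [-4.0, -2.7, 6.7]
opening: 0.0086
grasp_force: 59.6
```

>>> servo_tool:
  rows:
    - {"offset": [0,0.02,0],"yaw": 0,"claw": 1}
    - {"offset": [0,0.03,0],"yaw": 0,"claw": 1}
    - {"offset": [0,0.03,0],"yaw": 0,"claw": 1}

```text
time: 46.28
ee_pos: [0.5582, -0.1752, 0.0712]
tcp_rot: [-179.7, 0.1, 71.8]
wrist_force: [-19.1, 1.9, 17.0]
opening: 0.0085
grasp_force: 60.8
```

>>> servo_tool:
  rows:
    - {"offset": [0,-0.01,0],"yaw": 0,"claw": 0.69}
    - {"offset": [0,-0.01,0],"yaw": 0,"claw": 0.69}
    - {"offset": [0,-0.01,0],"yaw": 0,"claw": 0.69}
    - {"offset": [0,-0.01,0],"yaw": 0,"claw": 0.69}
    - {"offset": [0,-0.01,-0.5],"yaw": 0,"claw": 0.69}
    - {"offset": [0,-0.01,-1],"yaw": 0,"claw": 0.69}
    - {"offset": [0,-0.01,-1],"yaw": 0,"claw": 0.69}

```text
time: 47.15
ee_pos: [0.5617, -0.1756, 0.1748]
tcp_rot: [179.6, -0.0, 71.8]
wrist_force: [0.9, 0.5, -0.4]
opening: 0.0265
grasp_force: 0.0
```

>>> servo_tool:
  rows:
    - {"offset": [0,0,-0.55],"yaw": 0,"claw": 0.3}
    - {"offset": [0,0,-0.55],"yaw": 0,"claw": 0.3}
    - {"offset": [0,0,-0.55],"yaw": 0,"claw": 0.3}
    - {"offset": [0,0,-0.55],"yaw": 0,"claw": 0.3}

```text
time: 47.65
ee_pos: [0.5596, -0.1749, 0.2237]
tcp_rot: [-179.9, 0.0, 71.8]
wrist_force: [-0.3, 0.5, -0.4]
opening: 0.0599
grasp_force: 0.0
```

Run:
```python
from h import *
go(.6777,-.1222,.2257,161.6)
o,p,d=snap('wrist','w15'); P=cloud('wrist',d,o); z=P[...,2]
m=(d>.1)&(z>.078)&(z<.09);k,l,st,c=cv2.connectedComponentsWithStats(m.astype(np.uint8))
for j in range(1,k):
    if st[j,4]>60: print(c[j],rect(P,l==j),np.percentile(z[l==j],[5,50,95]))
m=(d>.1)&(z>.06)&(z<.07);k,l,st,c=cv2.connectedComponentsWithStats(m.astype(np.uint8))
for j in range(1,k):
    if st[j,4]>60: print(c[j],rect(P,l==j),np.percentile(z[l==j],[5,50,95]))
```

```text
ee [ 0.5596 -0.1749  0.2237] yaw 71.8 off [ 0.87   0.957 -0.02 ] yawfrac -0.499
[300.18274583 170.50463822] (array([ 597.5, -188.4]), array([258.6,  13.9]), 71.6, np.int64(3234)) [0.08255868 0.08508892 0.08629137]
[267.7386151  178.53212726] (array([ 582.6, -149.6]), array([184. ,  39.9]), 71.5, np.int64(1603)) [0.06383695 0.06724505 0.06919187]
```

View pics/w15.png

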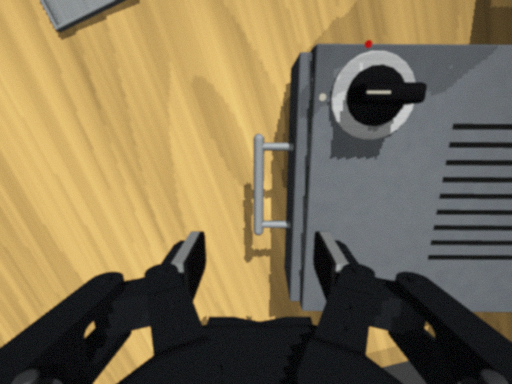

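>>> servo_tool:
  rows:
    - {"offset": [0.43,0.48,0],"yaw": -0.05,"claw": 0.2}
    - {"offset": [0.87,0.96,0],"yaw": -0.499,"claw": 0.2}
    - {"offset": [0.87,0.96,0],"yaw": -0.499,"claw": 0.2}
    - {"offset": [0.87,0.96,0],"yaw": -0.499,"claw": 0.2}
    - {"offset": [0.87,0.96,0],"yaw": -0.499,"claw": 0.2}
    - {"offset": [0.87,0.96,0],"yaw": -0.499,"claw": 0.2}
    - {"offset": [0.87,0.96,0],"yaw": -0.499,"claw": 0.2}
    - {"offset": [0.87,0.96,0],"yaw": -0.499,"claw": 0.2}
    - {"offset": [0.87,0.96,0],"yaw": -0.499,"claw": 0.2}
    - {"offset": [0.87,0.96,0],"yaw": -0.499,"claw": 0.2}
    - {"offset": [0.87,0.96,0],"yaw": -0.499,"claw": 0.2}
    - {"offset": [0.87,0.96,0],"yaw": -0.499,"claw": 0.2}

```text
time: 49.2
ee_pos: [0.6783, -0.1224, 0.2251]
tcp_rot: [-180.0, -0.0, 161.5]
wrist_force: [-0.6, 0.6, 1.0]
opening: 0.0682
grasp_force: 0.0
```

```bash
python3 -c "
from h import *
go(.6777,-.1222,.137,161.6)"
```

```text
ee [ 0.6783 -0.1224  0.2251] yaw 161.5 off [ 0.006 -0.     0.881] yawfrac -0.0
```

>>> servo_tool:
  rows:
    - {"offset": [0,0,0.4],"yaw": 0,"claw": 0.2}
    - {"offset": [0,0,0.7],"yaw": 0,"claw": 0.2}
    - {"offset": [0,0,0.88],"yaw": 0,"claw": 0.2}
    - {"offset": [0,0,0.88],"yaw": 0,"claw": 0.2}
    - {"offset": [0,0,0.88],"yaw": 0,"claw": 0.2}
    - {"offset": [0,0,0.88],"yaw": 0,"claw": 1}
    - {"offset": [0,0,0.88],"yaw": 0,"claw": 1}
    - {"offset": [0,0,0.88],"yaw": 0,"claw": 1}
    - {"offset": [0,0,0.88],"yaw": 0,"claw": 1}
    - {"offset": [0,0,0.88],"yaw": 0,"claw": 1}
    - {"offset": [0,0,0.88],"yaw": 0,"claw": 1}
  squeeze: 50

```text
time: 50.58
ee_pos: [0.6784, -0.1226, 0.1378]
tcp_rot: [-180.0, 0.0, 161.6]
wrist_force: [-1.6, -1.9, 5.7]
opening: 0.0129
grasp_force: 50.2
```

>>> servo_tool:
  rows:
    - {"offset": [0,0,0],"yaw": 0.05,"claw": 1}
    - {"offset": [0,0,0],"yaw": 0.1,"claw": 1}
    - {"offset": [0,0,0],"yaw": 0.15,"claw": 1}
    - {"offset": [0,0,0],"yaw": 0.2,"claw": 1}
    - {"offset": [0,0,0],"yaw": 0.25,"claw": 1}
    - {"offset": [0,0,0],"yaw": 0.3,"claw": 1}
    - {"offset": [0,0,0],"yaw": 0.35,"claw": 1}
    - {"offset": [0,0,0],"yaw": 0.4,"claw": 1}
    - {"offset": [0,0,0],"yaw": 0.44,"claw": 1}
    - {"offset": [0,0,0],"yaw": 0.44,"claw": 1}
    - {"offset": [0,0,0],"yaw": 0.44,"claw": 1}

```text
time: 51.95
ee_pos: [0.6778, -0.123, 0.1378]
tcp_rot: [-180.0, 0.1, 82.4]
wrist_force: [-5.1, -4.2, 6.4]
opening: 0.0133
grasp_force: 50.4
```

>>> servo_tool:
  rows:
    - {"offset": [0,0,0],"yaw": 0,"claw": 0}
    - {"offset": [0,0,0],"yaw": 0,"claw": 0}
    - {"offset": [0,0,0],"yaw": 0,"claw": 0}
    - {"offset": [0,0,0],"yaw": 0,"claw": 0}
    - {"offset": [0,0,0],"yaw": 0,"claw": 0}
    - {"offset": [0,0,-0.5],"yaw": 0,"claw": 0}
    - {"offset": [0,0,-0.9],"yaw": 0,"claw": 0}
    - {"offset": [0,0,-0.9],"yaw": 0,"claw": 0}
    - {"offset": [0,0,-0.9],"yaw": 0,"claw": 0}

```text
time: 53.08
ee_pos: [0.6784, -0.1224, 0.2267]
tcp_rot: [-180.0, -0.0, 82.4]
wrist_force: [-0.7, 0.6, 0.7]
opening: 0.0853
grasp_force: 0.0
```

Run:
```python
from h import *
o,p,d=snap('wrist','w16'); P=cloud('wrist',d,o); x,y,z=P[...,0],P[...,1],P[...,2]
m=(d>.15)&(z>.130)&(z<.15); k,l,st,c=cv2.connectedComponentsWithStats(m.astype(np.uint8))
for j in range(1,k):
    if st[j,4]>60: print('bar',c[j],rect(P,l==j),np.median(z[l==j]))
m=(d>.1)&(z>.078)&(z<.09); print(rect(P,m))
o,p,d=snap('top','top4'); cv2.imwrite('pics/top4b.png',cv2.resize(p[...,::-1],(800,600)))
```

```text
bar [258.99890591 204.57330416] (array([ 678.2, -122.2]), array([45.2, 13.6]), 82.1, np.int64(914)) 0.13998175873213542
(array([ 685.8, -135.1]), array([328.9, 167.1]), 24.6, np.int64(2132))
```

View pics/top4b.png

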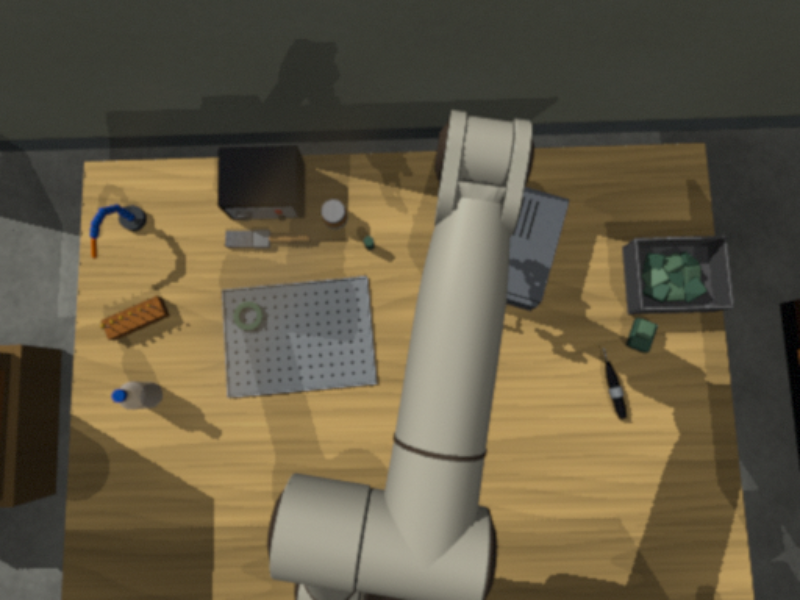

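The bar reads 82° again, so the knob is on. The bystanders look unmoved, and only the bangle is left on the tray.

```bash
python3 -c "
from workcell import *
print(job_done())"
```

```text
the job is handed in; nothing more can be done
None
```

The job is handed in at about 53 s: the knob went to off, all three plaques present went flat into their own drawer compartments, the drawer was pushed fully home, and the knob is back at on, with the bangle still on the tray and the other bench items unmoved in the last top view.

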